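Hold the bench-pin blank in the sawing board

ROBOT

A 7-joint arm with a two-finger parallel gripper is mounted at the origin on the work surface. World frame = base frame: x ahead of the robot, y to its left, z up, the work surface at z = 0. Lengths are in m, angles in rad, forces in N, time in s.
With the tool pointing down it reaches from about 0.425 to 0.875 m from the base axis. Payload 4.7 kg.
Tool frame: the origin (TCP) lies between the finger pads; the fingertips stand 22 mm ahead of it and the grasp point (between the pads) lies 3 mm ahead of it (tip_extent is the distance from the TCP to the fingertips, in m); z points along the fingers, x is the direction in which the jaws open and shut, and the axes are right-handed (so a half turn about z gives the same grasp; the last joint's range is limited). The gripper opens to 87 mm and grips with 3 to 60 N. Pads are 19 mm wide; open, the fingers measure 117 mm over their backs; the gripper's body (75 mm by 190 mm) begins 51 mm behind the grasp point.
Start: joints at [-1.324, 0.321, -0.07, 1.45, 0.023, 1.371, -0.057], TCP at [0.15, 0.632, 0.22] pointing down, gripper open.
Joint ranges: [-2.86, 2.86], [-0.3, 2.09], [-1.38, 1.24], [0.06, 2.45], [-1.56, 4.7], [0.09, 2.05], [-2.69, 2.69]. Speed limits (rad/s): [2.57, 2.57, 3.14, 3.14, 3.14, 3.14, 3.14].

INTERFACE

Orientations are given as a unit quaternion [x, y, z, w].
In Python, from plant import * gives the robot as it stands. The module is installed in compiled form; this text tells all that it offers. Calls block until the motion is done:
- move_to(position, orientation): joint-space move of the TCP to a pose.
- line_to(position, rate=0.15, orientation=None, force_limit=None): straight line of the TCP; orientation=None keeps the orientation; rate is the mean speed in m/s. With force_limit (N) it stops when the force on the tool has changed by that much, and returns True; else False.
- move_joints(angles): joint-space move.
- command_gripper(opening, force=None): finger opening in m; force is the grip in N (None keeps the last); returns when the fingers have stopped.
- hold(seconds).
- solve_ik(position, orientation): joint angles nearest the present ones, or None.
- snapshot(name): name is "scene" or "top"; returns the picture (384x512x3 uint8, red, green, blue); there is no depth.
- camera_model(name): a dict with "K" (3x3 intrinsics, pixels), "k1" (the pictures are not rectified: a ray, as slopes to the right and down, at radius r is drawn at 1 + k1 r^2 times it, then the intrinsics apply), "extrinsics" (4x4, takes a point from camera to world coordinates). Camera axes: x right, y up, looking along -z (the intrinsics and any distortion apply to the point x, -y, -z); pixel columns grow to the right and rows downward; lengths in m; the calibration is good to about 2 mm. A picture is of the moment at which its call begins. camera_model takes no time and is no camera call.
A pose or a line that the arm cannot do raises Unreachable and nothing moves.
- sign_off(): hands the job in, once; it reports no verdict.
Readings, each from a call of its own:
- current_t(): time.
- current_joint_positions(): joint angles.
- current_qvel(): joint speeds.
- current_joint_efforts(): joint torques, N m.
- current_eef_pos(): TCP position.
- current_tcp_rot(): TCP orientation.
- current_contact_force(): force on the tool from outside, world axes, zero at the start.
- current_ft_torque(): the same for the moment, N m.
- current_opening(): finger opening in m.
Only numpy, scipy, OpenCV 4.12 (cv2) and the standard library are available. Lean on these libraries where they do the work, as an engineer would, in place of code of your own. Each camera call takes 0.05 s, during which the arm holds its last target.

TASK

Lay the dark walnut blank flat on the plywood sawing board, bevelled edge towards you, with its square long edge flush along the green fence and its end against the aluminium stop. Then press it with one slanting push of the fingertips against the fence and down on the board together, about 10 N each way, and finish while still holding that push, as if for the saw. Leave the other things on the bench where they are.

Things in the scene. Friction and masses are not known exactly. Their poses are not given: they have to be found in the camera images.
- blank: dark walnut block, loose, 44 (x) x 100 (y) x 32 (z) mm, about 0.11 kg. Origin: centre of its underside; z up. A pale, freshly planed 45 degree bevel, 12 mm wide and 12 mm high, runs the full length of the top of its -x long side: that side is upright up to 20 mm, then slopes to the top face. The +x side and both ends are square and upright. It starts on the bench left or right of the sawing board, bevel roughly towards the robot (-x).
- heel_left (a point): on the blank: lower corner of its square +x side at its +y end, (22, 50, 0) mm from the blank's origin; axes as the blank
- heel_right (a point): on the blank: lower corner of its square +x side at its -y end, (22, -50, 0) mm from the blank's origin; axes as the blank
- board: plywood base of the sawing board, fixed to the bench, 170 (x) x 250 (y) x 16 (z) mm. Origin: centre of its underside, on the bench; its top is 16 mm up. +x points from the open front edge to the fence, +y along the fence to the stop. A dark line across it and a saw slot in the fence at y = -85 mm are only marks.
- fence: green painted wooden bar fixed on the far (+x) edge of the board, 22 (x) x 250 (y) x 34 (z) mm, axes as the board. Origin: centre of its underside, on the board's top, 74 mm in +x from the board's origin
- fence_face (a point): middle of the foot of the fence's working face, which looks to the board's -x; on the board's top, 63 mm in +x from the board's origin; axes as the board
- stop: aluminium block fixed on the board against the fence, at its left (+y) end, 70 (x) x 24 (y) x 28 (z) mm with two screw heads 8 mm high on top, axes as the board. It reaches from the fence face 70 mm towards the front. Origin: centre of its underside, on the board's top; its place along the fence differs each time
- stop_face (a point): foot of the middle of the stop's working face, which looks to the board's -y; 12 mm in -y from the stop's origin, on the board's top; axes as the board
- offcut: pale wood offcut without bevel, loose, 45 x 85 x 26 mm, on the other side of the board from the blank; origin: centre of its underside. Leave alone
- tin: black round tin, 68 mm across, 30 mm high, beyond the board; origin: centre of its underside. Leave alone
- dish: white bowl, 100 mm across, 38 mm high, beyond the board on the left; origin: centre of its underside. Leave alone
- clamp: small wooden ring clamp with a brass band, about 90 x 40 x 22 mm, beyond the board on the right; origin: on its underside near the middle. Leave alone
- hammer: hammer lying on the bench, 220 mm long, beyond the board on the right; origin: on its handle's line. Leave alone
- ringblank: brass ring, 25 mm across, 8 mm high, near the dish; origin: centre of its underside. Leave alone
Things that resemble listed ones, but are neither listed nor needed, are in the scene too. Leave any blue or orange look-alike of the blank alone.

How it is judged:
On the way:
1. the blank lies flat on the board in front of the fence (angle between blank's own z axis and vertical below 0.04 rad and z of blank in the frame of board between 0.012 and 0.019 m and x of blank in the frame of board above -0.07 m and contact force between blank and board above 0.2 N), for 0.2 s.
At the end, for the whole second after the job is handed in: Blank flat on the board (0.04 rad), both ends of its square side within 3 mm of the fence, its end within 4 mm of the stop, at rest; the fingers press it with over 4 N, so that it bears on the fence with over 3 N and on the board with over 4 N, through the last second (angle between blank's own z axis and vertical below 0.04 rad and z of blank in the frame of board between 0.012 and 0.019 m and x of heel_left in the frame of fence_face between -0.003 and 0.003 m and x of heel_right in the frame of fence_face between -0.003 and 0.003 m and y of heel_left in the frame of stop_face between -0.004 and 0.003 m and contact force between blank and fence above 3 N and contact force between blank and board above 4 N and contact force between the fingers and blank above 4 N and linear speed of blank below 0.01 m/s); the arm keeps its last pose, push and grip.
It fails at once if another loose thing is moved by more than 20 mm (distance of any of offcut, tin, dish, clamp, hammer, ringblank from where it was at the start of the episode above 0.02 m).
It also fails if it takes over 64 s, if anything falls off the work surface, if the arm or the gripper's body presses on something with over 40 N, if the wrist force passes 120 N, or if a joint passes its speed limit or range.

## Working session

There is one attempt and no reset: what is moved stays moved. The work goes in short steps, each a Python script; the robot and the scene stay as the last script left them, time stands still between calls to the robot, and variables do not carry over. Pictures are saved under pics/ and viewed, and the job is handed in when it is done.

```bash
mkdir -p pics
python3 - <<'E'
from plant import *
import cv2
for n in ("scene","top"):
    im=snapshot(n); cv2.imwrite(f"pics/{n}0.png",im[:,:,::-1])
    c=camera_model(n); print(n,c)
print(current_t(),current_opening(),current_tcp_rot())
E
```

```text
scene {'K': array([[460.50371528,   0.        , 251.96558501],
       [  0.        , 460.50371528, 188.01508862],
       [  0.        ,   0.        ,   1.        ]]), 'k1': -0.007408400635891431, 'extrinsics': array([[-0.82941366, -0.38368141,  0.40603148,  0.96073639],
       [ 0.5586011 , -0.56162335,  0.61036385,  0.64002892],
       [-0.0061485 ,  0.73305374,  0.68014293,  0.77341469],
       [ 0.        ,  0.        ,  0.        ,  1.        ]])}
top {'K': array([[347.85421444,   0.        , 255.10450177],
       [  0.        , 347.85421444, 192.6098569 ],
       [  0.        ,   0.        ,   1.        ]]), 'k1': -0.028449353904381487, 'extrinsics': array([[-0.02245389,  0.9961282 , -0.08499663,  0.44439952],
       [-0.99961369, -0.02097667,  0.01823322, -0.00677138],
       [ 0.01637967,  0.0853732 ,  0.9962144 ,  0.89593936],
       [ 0.        ,  0.        ,  0.        ,  1.        ]])}
0.1 0.08727805135750652 [ 7.84452100e-01  6.20188756e-01 -6.58023313e-04  6.14058308e-04]
```

View pics/scene0.png

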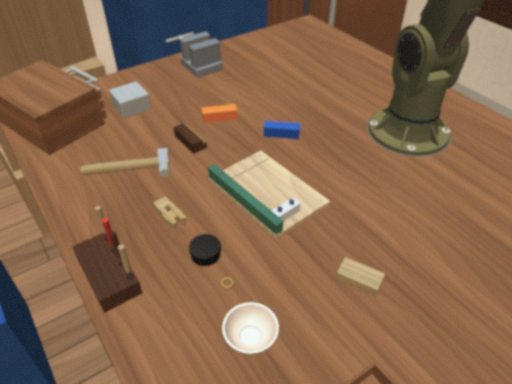

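View pics/top0.png

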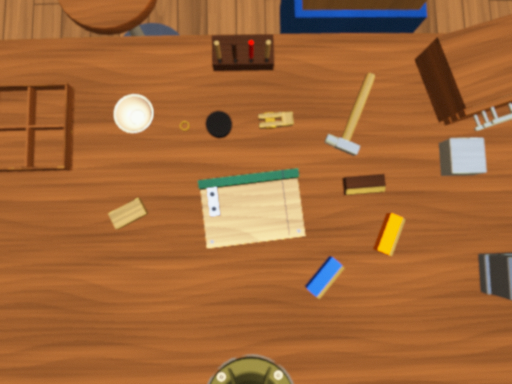

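The top view shows the blank at about (364,185), to the right of the board, with its bevel towards the robot. The board is around (252,210) and the stop at (213,201). Next I'll zoom in to get exact corners.

```bash
cat > h.py <<'E'
import numpy as np, cv2
from plant import *
def proj(n,P):
    c=camera_model(n);E=c["extrinsics"];K=c["K"]
    P=np.atleast_2d(P); q=(P-E[:3,3])@E[:3,:3]
    s=np.c_[q[:,0]/-q[:,2], -q[:,1]/-q[:,2]]
    r2=(s**2).sum(1,keepdims=True); s=s*(1+c["k1"]*r2)
    return s*[K[0,0],K[1,1]]+[K[0,2],K[1,2]]
def unproj(n,uv,z):
    c=camera_model(n);E=c["extrinsics"];K=c["K"]
    uv=np.atleast_2d(np.array(uv,float)); d=(uv-[K[0,2],K[1,2]])/[K[0,0],K[1,1]]
    s=d.copy()
    for _ in range(10): s=d/(1+c["k1"]*(s**2).sum(1,keepdims=True))
    r=np.c_[s[:,0],-s[:,1],-np.ones(len(s))]@E[:3,:3].T
    return E[:3,3]+r*((z-E[2,3])/r[:,2:])
def crop(im,x0,y0,x1,y1,k,name):
    c=cv2.resize(im[y0:y1,x0:x1],None,fx=k,fy=k,interpolation=cv2.INTER_CUBIC)
    cv2.imwrite(name,c[:,:,::-1])
E
python3 - <<'E'
from h import *
t=cv2.imread("pics/top0.png")[:,:,::-1]; s=cv2.imread("pics/scene0.png")[:,:,::-1]
crop(t,190,160,310,250,6,"pics/tb.png"); crop(t,330,165,400,205,10,"pics/tk.png")
crop(s,200,145,335,240,5,"pics/sb.png"); crop(s,165,115,215,160,12,"pics/sk.png")
E
```

```text
(no output)
```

View pics/tb.png

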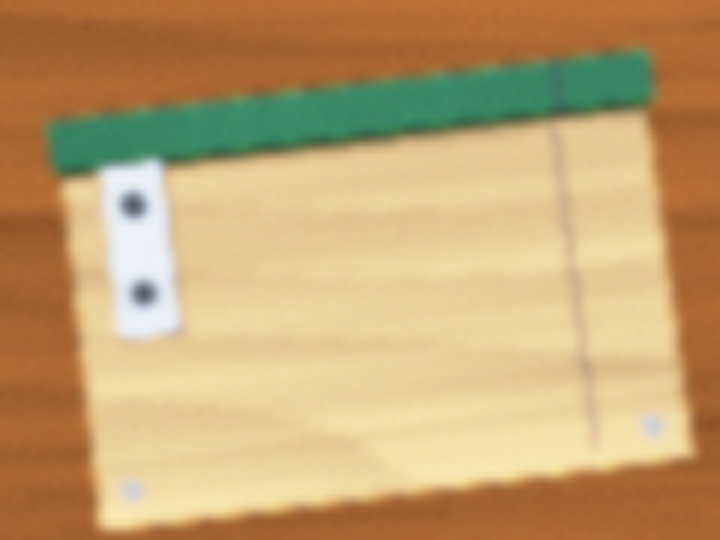

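View pics/tk.png

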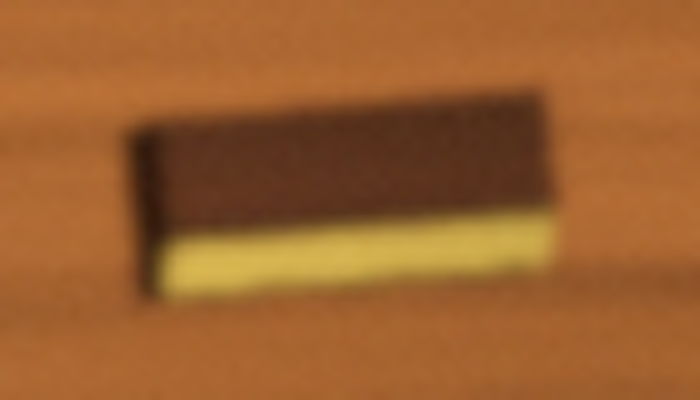

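View pics/sb.png

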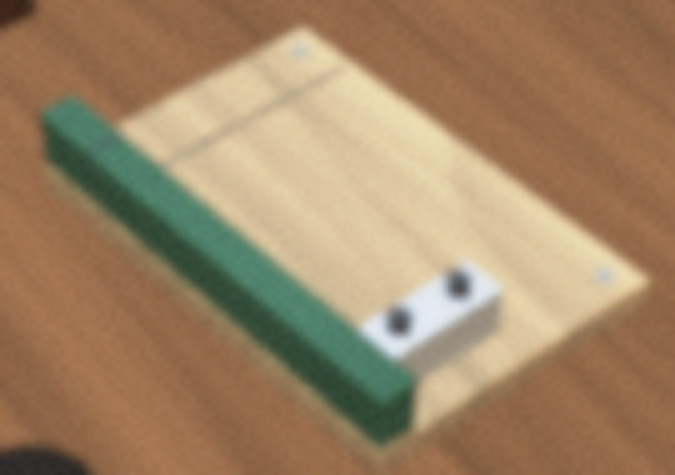

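View pics/sk.png

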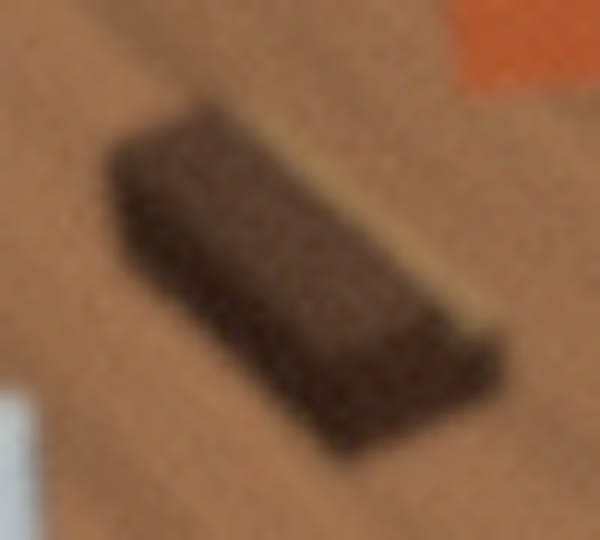

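```bash
cat > fit.py <<'E'
from h import *
from scipy.optimize import least_squares
def px(U,k,x0,y0): return (np.array(U,float)+.5)/k-.5+[x0,y0]
def fit(obs,z0,extra=0):
    # obs: (cam, local fn(s), pixel)
    def res(p,per=False):
        c,s=np.cos(p[2]),np.sin(p[2]); out=[]
        for cam,L,uv in obs:
            l=np.array(L[:3])/1000.
            if len(L)>3: l[1]+=p[3]
            w=np.array([p[0]+c*l[0]-s*l[1],p[1]+s*l[0]+c*l[1],z0+l[2]])
            out.append(proj(cam,w)[0]-uv)
        return np.array(out) if per else np.ravel(out)
    r=least_squares(res,[.45,0,.05]+[.08]*extra,loss='soft_l1',f_scale=.5)
    return r.x,res(r.x,True)
if __name__=="__main__":
    T=lambda L,U:("top",L,px(U,6,190,160)); S=lambda L,U:("scene",L,px(U,5,200,145))
    B=[T((85,125,50),(50,122)),T((63,125,50),(58,174)),T((85,-125,50),(650,52)),T((63,-125,50),(652,103)),
     T((-85,125,16),(100,530)),T((-85,-125,16),(693,455)),T((-7,12,44,1),(120,337)),T((-7,-12,44,1),(180,330)),
     S((63,125,50),(412,380)),S((85,125,50),(380,408)),S((85,-125,50),(42,117)),S((63,-125,50),(70,97)),S((-85,-125,16),(303,27)),S((-85,125,16),(650,282)),
     S((-7,12,44,1),(502,290)),S((-7,-12,44,1),(467,262)),S((63,12,44,1),(398,360)),S((63,-12,44,1),(360,328))]
    T=lambda L,U:("top",L,px(U,10,330,165)); S=lambda L,U:("scene",L,px(U,12,165,115))
    K=[T((22,50,32),(160,122)),T((22,-50,32),(545,95)),T((-10,50,32),(163,236)),T((-10,-50,32),(552,208)),T((-22,50,20),(160,298)),T((-22,-50,20),(553,270)),T((22,50,0),(130,128)),T((-22,50,0),(143,297)),
     S((22,-50,32),(110,160)),S((22,50,32),(335,365)),S((-10,-50,32),(205,105)),S((-10,50,32),(430,320)),S((22,50,0),(345,462)),S((-22,50,20),(497,335)),S((22,-50,0),(125,245))]
    np.set_printoptions(precision=4,suppress=True)
    for nm,o,e in(("board",B,1),("blank",K,0)):
        for cams in (("top","scene"),("top",),("scene",)):
            p,r=fit([q for q in o if q[0] in cams],0,e); print(nm,cams,p,np.abs(r).max(), np.sqrt((r**2).mean()))
E
python3 fit.py
```

```text
board ('top', 'scene') [ 0.4798 -0.0151  0.1004  0.0927] 2.050241096997979 0.7984576451718722
board ('top',) [ 0.4792 -0.0138  0.0965  0.0927] 1.2301168428705296 0.565987805189276
board ('scene',) [ 0.4803 -0.0162  0.1035  0.0925] 1.956433443962851 0.8423484877455502Traceback (most recent call last):
  File "fit.py", line 28, in <module>
    p,r=fit([q for q in o if q[0] in cams],0,e); print(nm,cams,p,np.abs(r).max(), np.sqrt((r**2).mean()))
        ~~~^^^^^^^^^^^^^^^^^^^^^^^^^^^^^^^^^^^^
  File "fit.py", line 14, in fit
    r=least_squares(res,[.45,0,.05]+[.08]*extra,loss='soft_l1',f_scale=.5)
    return func(*args, **kwargs)
    result = trf(vector_fun.fun, vector_fun.jac, x0, f0, J0, lb, ub, ftol, xtol,
                 gtol, max_nfev, x_scale, loss_function, tr_solver,
                 tr_options.copy(), verbose, callback=callback_wrapped)
    return trf_no_bounds(
        fun, jac, x0, f0, J0, ftol, xtol, gtol, max_nfev, x_scale,
        loss_function, tr_solver, tr_options, verbose, callback=callback)
    f_new = fun(x_new)
    self._update_fun()
    ~~~~~~~~~~~~~~~~^^
    self.f = self.fun_wrapped(xp_copy(self.x))
             ~~~~~~~~~~~~~~~~^^^^^^^^^^^^^^^^^
    return np.atleast_1d(self.fun(x))
                         ~~~~~~~~^^^
    return self.f(x, *self.args, **self.kwargs)
           ~~~~~~^^^^^^^^^^^^^^^^^^^^^^^^^^^^^^
  File "fit.py", line 12, in res
    out.append(proj(cam,w)[0]-uv)
               ~~~~^^^^^^^
  File "h.py", line 4, in proj
    c=camera_model(n);E=c["extrinsics"];K=c["K"]
ValueError: time passes only in moves, steps and waits
```

```bash
sed -i 's/^def proj/import functools\ncamera_model=functools.cache(camera_model)\ndef proj/' h.py
sed -i 's/print(nm,cams,p.*/print(nm,cams,p,np.sqrt((r**2).mean())); len(cams)>1 and print(np.c_[[q[1][:3] for q in o],r])/' fit.py; python3 fit.py
```

```text
board ('top', 'scene') [ 0.4798 -0.0151  0.1004  0.0927] 0.7984576451718722
[[  85.      125.       50.       -0.4002   -0.4808]
 [  63.      125.       50.       -0.7555   -0.2558]
 [  85.     -125.       50.        0.7573   -0.9682]
 [  63.     -125.       50.        1.6165   -0.6704]
 [ -85.      125.       16.        0.7057    0.1698]
 [ -85.     -125.       16.        0.6291    0.2892]
 [  -7.       12.       44.        0.6969    0.1489]
 [  -7.      -12.       44.        0.4741    0.1161]
 [  63.      125.       50.        2.0502    0.2923]
 [  85.      125.       50.        0.8088   -0.4202]
 [  85.     -125.       50.       -0.4484   -0.5583]
 [  63.     -125.       50.        1.2578   -0.3037]
 [ -85.     -125.       16.        0.4797    0.4737]
 [ -85.      125.       16.        0.378     0.0577]
 [  -7.       12.       44.        0.7421    0.3705]
 [  -7.      -12.       44.        0.3786    0.2942]
 [  63.       12.       44.       -1.6017    0.9392]
 [  63.      -12.       44.       -1.2925    1.2861]]
board ('top',) [ 0.4792 -0.0138  0.0965  0.0927] 0.565987805189276
bo
[... 277 characters left out ...]
]
 [-10.     -50.      32.       1.1222   0.7039]
 [-22.      50.      20.       0.287   -0.6821]
 [-22.     -50.      20.      -0.3571  -0.3431]
 [ 22.      50.       0.      -0.2796   0.1855]
 [-22.      50.       0.      -0.1335   0.0514]
 [ 22.     -50.      32.      -0.1568  -0.3689]
 [ 22.      50.      32.      -0.2471   0.2686]
 [-10.     -50.      32.       1.9891   0.2008]
 [-10.      50.      32.       2.1778  -0.388 ]
 [ 22.      50.       0.       0.0444   1.6853]
 [-22.      50.      20.       0.7399   0.3218]
 [ 22.     -50.       0.      -0.0214   1.908 ]]
blank ('top',) [ 0.5353 -0.3018  0.0419] 0.5142784086013675
blank ('scene',) [ 0.5357 -0.3043  0.0435] 0.9390696457387192
```

```bash
cat >> h.py <<'E'
from scipy.spatial.transform import Rotation as R
BP=np.array([.4796,-.0148]); BY=.099; SF=.0807
KP=np.array([.5355,-.3025]); KY=.042
def bw(x,y,z=0):
    c,s=np.cos(BY),np.sin(BY); return np.array([BP[0]+c*x-s*y,BP[1]+s*x+c*y,z])
def bv(x,y,z=0): return bw(x,y,z)-np.r_[BP,0]
def quat(xax,zax):
    z=np.array(zax,float);z/=np.linalg.norm(z); x=np.array(xax,float);x-=z*(x@z);x/=np.linalg.norm(x)
    return R.from_matrix(np.c_[x,np.cross(z,x),z]).as_quat()
E
python3 - <<'E'
from h import *
np.set_printoptions(precision=3,suppress=True)
print(current_t(),current_eef_pos())
kx=[np.cos(KY),np.sin(KY),0]
for s in(1,-1):
    print("grasp",s,solve_ik(np.r_[KP,.0245],quat(s*np.array(kx),[0,0,-1])))
    print("place",s,solve_ik(bw(.015,.0307-.003,.0405),quat(s*bv(1,0),[0,0,-1])))
    print("pushx",s,solve_ik(bw(-.04,.03,.045),quat(s*bv(0,1),[0,0,-1])))
    print("pushy",s,solve_ik(bw(.03,-.04,.045),quat(s*bv(0,1),[0,0,-1])))
    for a in (45,30,20):
        a_=np.radians(a); d=bv(np.sin(a_),0,-np.cos(a_)); tip=bw(.025,.0307,.042)
        print("slant",s,a,solve_ik(tip-.022*d,quat(s*bv(0,1),d)))
E
```

```text
0.1 [0.15  0.632 0.219]
grasp 1 [-0.287  0.61   0.99   1.772 -0.574  1.079  0.946]
place 1 [-0.751  0.188  0.726  2.055 -0.153  0.95   0.155]
pushx 1 [-0.753  0.03   0.682  2.174 -0.024  0.944  1.613]
pushy 1 [-0.647  0.25   0.777  1.998 -0.211  0.975  1.903]
slant 1 45 None
slant 1 30 None
slant 1 20 [-0.92  -0.194  0.794  2.328  0.248  0.613  1.38 ]
grasp -1 [-0.333  0.656  1.066  1.773 -0.64   1.106 -2.148]
place -1 None
pushx -1 [-0.761  0.03   0.69   2.174 -0.024  0.944 -1.528]
pushy -1 [-0.697  0.262  0.836  1.999 -0.234  0.978 -1.218]
slant -1 45 None
slant -1 30 None
slant -1 20 [-0.622 -0.141  0.515  2.321  0.123  0.598 -1.661]
```

Run:
```python
from h import *
np.set_printoptions(precision=3,suppress=True)
print(unproj("top",[(327,145),(357,154),(343,140)],.02))
q=quat([np.cos(KY),np.sin(KY),0],[0,0,-1])
move_to(np.r_[KP,.12],q); command_gripper(.066,25)
print(current_t(),current_eef_pos(),current_contact_force())
crop(snapshot("scene"),140,80,300,200,5,"pics/g1.png"); crop(snapshot("top"),300,120,420,210,6,"pics/g1t.png")
```

```text
[[ 0.638 -0.21   0.02 ]
 [ 0.613 -0.287  0.02 ]
 [ 0.65  -0.252  0.02 ]]
4.3333 [ 0.535 -0.303  0.12 ] [ 0.337  0.209 -0.484]
```

View pics/g1.png

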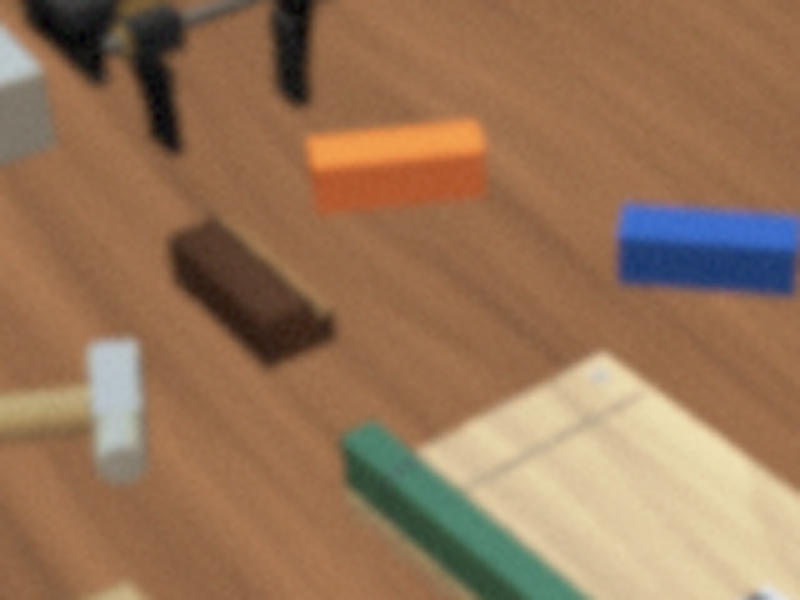

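View pics/g1t.png

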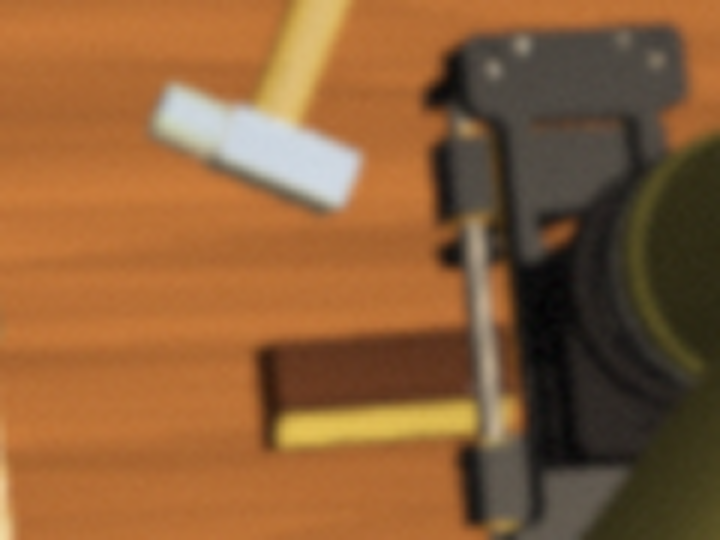

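Run:
```python
from h import *
np.set_printoptions(precision=1,suppress=True)
p=np.r_[KP,.098]
for d in(-.04,0,.04):
    w=p+[d*np.cos(KY),d*np.sin(KY),0]
    print((proj("scene",w)-[140,80])*5,(proj("top",w)-[300,120])*6)
```

```text
[[301.5 138.5]] [[462.3 464. ]]
[[236.4 163.8]] [[452.6 361.5]]
[[169.4 189.8]] [[443.  259.8]]
```

Run:
```python
from h import *
im=snapshot("scene").copy(); t=snapshot("top").copy()
p=np.r_[KP,.0]
for z in (.098,.12):
  for d in(-.033,.033):
    w=p+[d*np.cos(KY),d*np.sin(KY),z]
    for n,i in(("scene",im),("top",t)):
        u=proj(n,w)[0].round().astype(int); i[u[1],u[0]]=(255,0,255)
crop(im,140,20,260,130,6,"pics/g2.png"); crop(t,330,130,430,220,7,"pics/g2t.png")
```

```text
(no output)
```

View pics/g2.png

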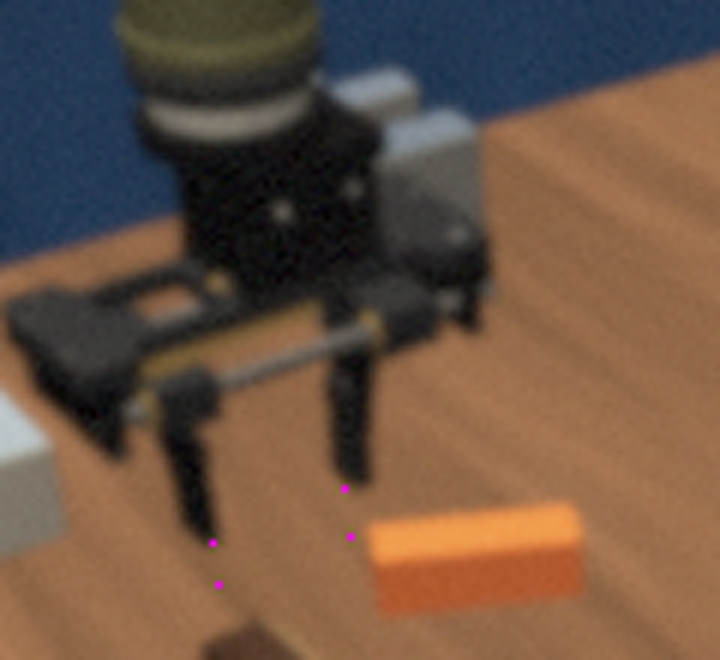

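View pics/g2t.png

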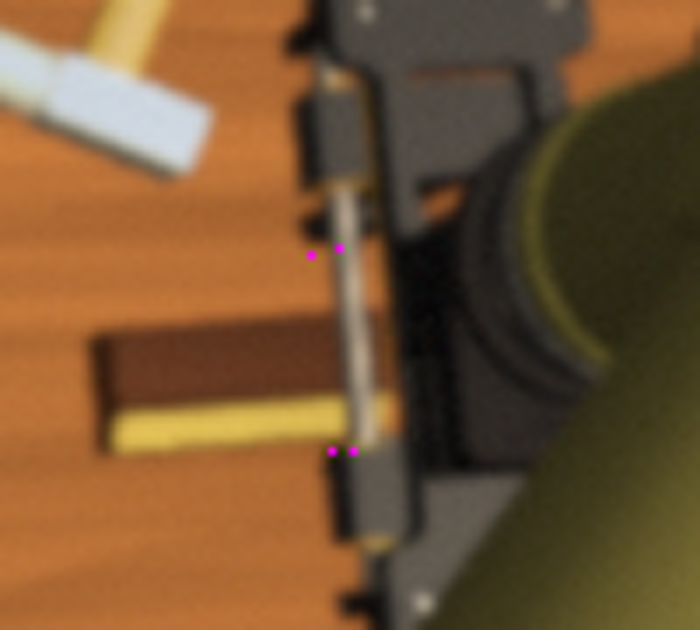

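Markers drawn at the claimed TCP height (z=0.12) fall right on the visible fingertips in the scene view, near (215,540) and (350,485) in that crop. Markers at the claimed tip height, 22 mm lower, fall below them. I'll descend under a force limit and compare again near the bench.

Run:
```python
from h import *
np.set_printoptions(precision=4,suppress=True)
print(line_to(np.r_[KP,.05],.12,force_limit=6),current_eef_pos())
print(line_to(np.r_[KP,.0250],.03,force_limit=4),current_eef_pos(),current_contact_force(),current_opening(),current_t())
crop(snapshot("scene"),140,60,260,160,6,"pics/g3.png");crop(snapshot("top"),330,130,430,220,7,"pics/g3t.png")
```

```text
False [ 0.5358 -0.303   0.0505]
False [ 0.5356 -0.3026  0.0252] [-0.8204  0.9367  0.2122] 0.0658606867586905 6.25
```

View pics/g3.png

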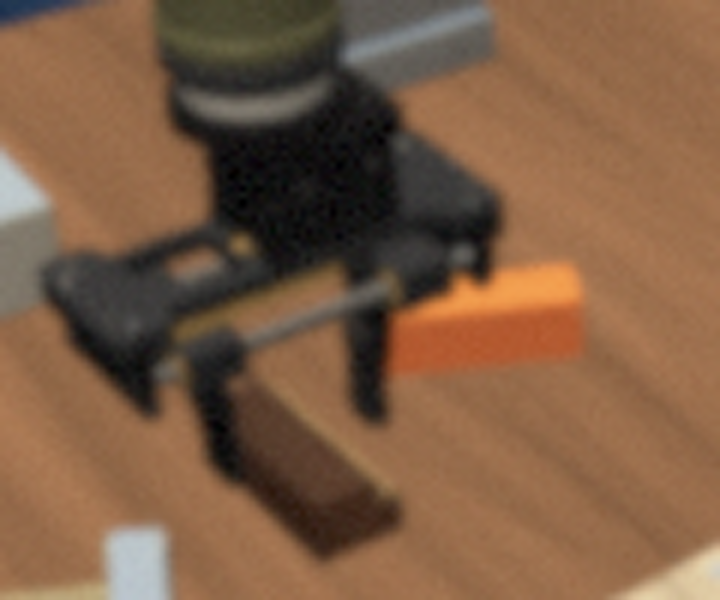

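View pics/g3t.png

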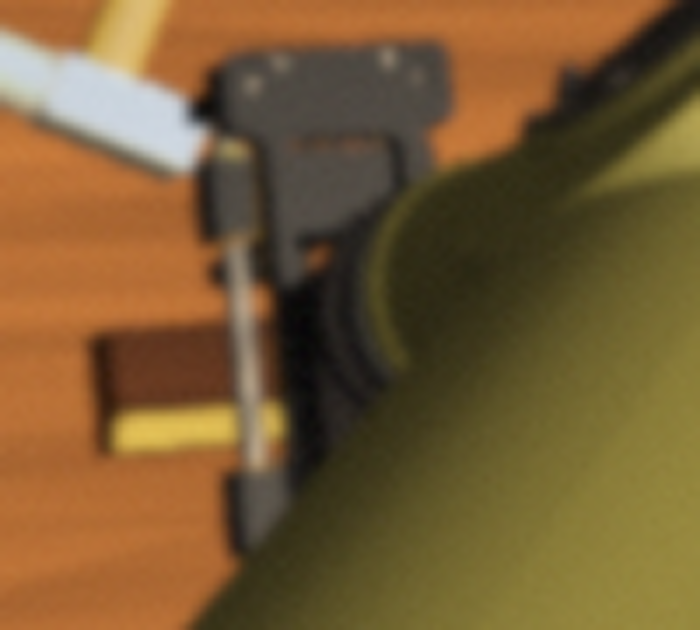

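The gripper is centred over the blank, with the fingertips near bench level. A light touch on the bench will give me the real tip height.

Run:
```python
from h import *
np.set_printoptions(precision=4,suppress=True)
print(line_to(np.r_[KP,.012],.02,force_limit=3),current_eef_pos(),current_contact_force(),current_t())
z=current_eef_pos()[2]
line_to(np.r_[KP,z+.0025],.03); print(current_eef_pos())
command_gripper(.03,30); print(current_opening(),current_eef_pos(),current_contact_force())
line_to(np.r_[KP,.10],.1); print(current_opening(),current_eef_pos(),current_contact_force(),current_t())
crop(snapshot("scene"),140,20,260,160,5,"pics/g4.png");crop(snapshot("top"),330,130,430,220,7,"pics/g4t.png")
```

```text
False [ 0.5355 -0.3026  0.012 ] [ 0.5724 -0.6104  0.0255] 7.15
[ 0.5358 -0.3027  0.0149]
0.04326074378192536 [ 0.5356 -0.3025  0.0146] [ 0.1141  0.3646 -0.5943]
0.043467711497933666 [ 0.5351 -0.3021  0.0993] [ 0.114   0.8011 -1.7417] 8.95
```

View pics/g4.png

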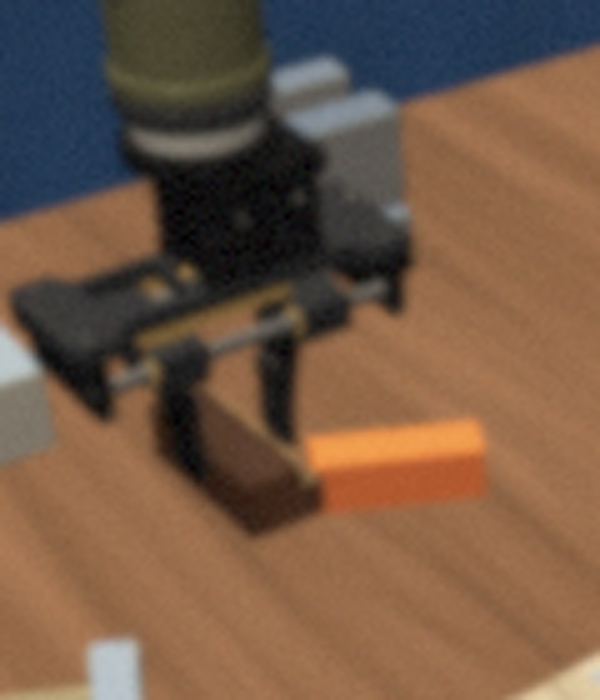

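View pics/g4t.png

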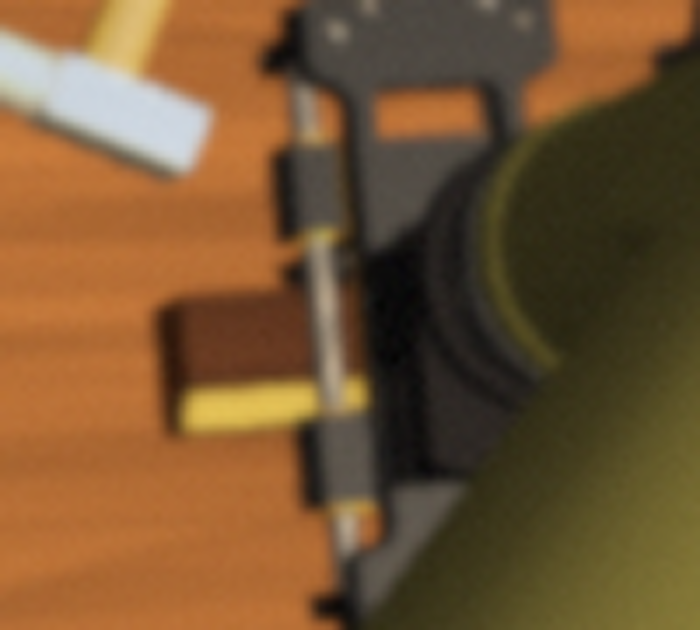

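The blank is gripped at 43.4 mm and looks level. The fingers went to TCP z=0.012 without touching, so the real tip extent is less than 12 mm, not the stated 22 mm. I'll use relative heights and measure the tips on the board later. Next is the carry and placement.

Run:
```python
from h import *
np.set_printoptions(precision=4,suppress=True)
q=quat(bv(1,0),[0,0,-1])
y0=SF-.05
move_to(bw(.013,y0-.012,.12),q); print(current_opening(),current_t())
line_to(bw(.013,y0-.012,.045),.12)
hold(.2)
print(line_to(bw(.013,y0-.012,.028),.03,force_limit=4),current_eef_pos(),current_contact_force(),current_opening(),current_t())
crop(snapshot("scene"),180,100,340,240,5,"pics/p1.png")
crop(snapshot("top"),180,130,310,230,6,"pics/p1t.png")
```

```text
0.04352687382687918 10.2417
True [0.4905 0.0053 0.0303] [ 0.7447 -0.7403  2.4059] 0.04331399460079171 11.7083
```

View pics/p1.png

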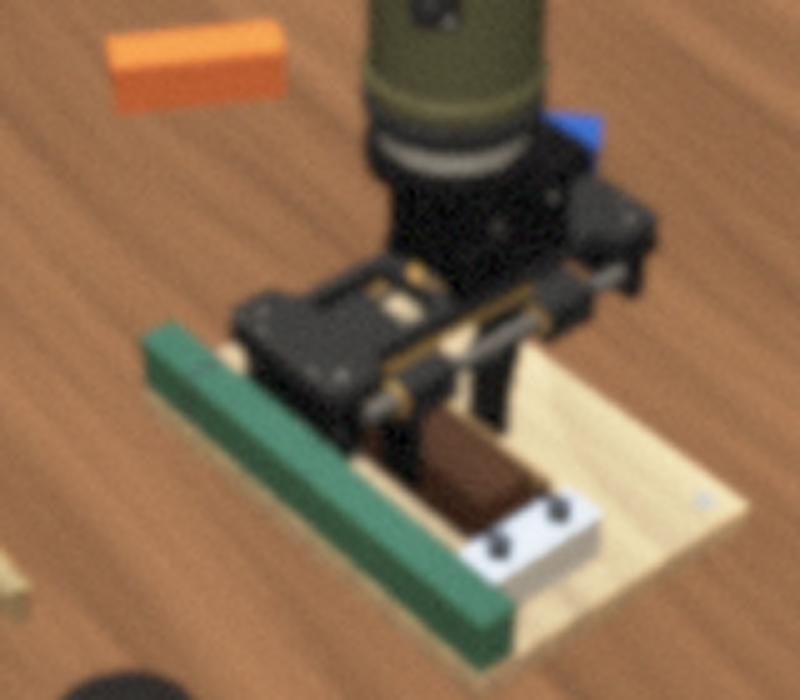

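View pics/p1t.png

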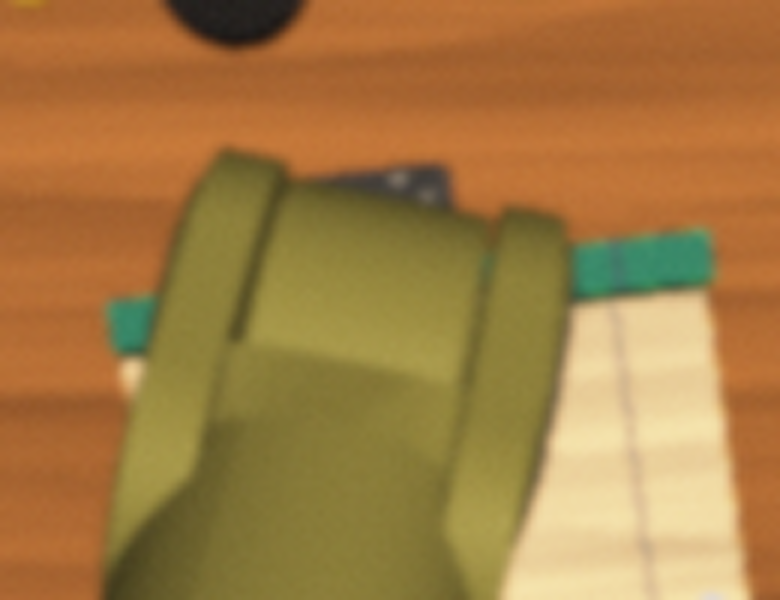

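The blank touched the board at TCP z=0.0303, as expected. Next I'll slide it along to the stop under a force limit, set it down and release.

Run:
```python
from h import *
np.set_printoptions(precision=4,suppress=True)
y0=SF-.05
line_to(bw(.013,y0-.012,.0315),.03); hold(.2)
p=current_eef_pos()
print(line_to(bw(.013,y0+.012,.0315),.02,force_limit=5))
e=current_eef_pos(); d=e-p; print("slid",d@bv(0,1),current_contact_force()); 
e[2]=.027; print(line_to(e,.02,force_limit=4),current_eef_pos(),current_contact_force())
command_gripper(.051); hold(.1)
e=current_eef_pos(); print(e,current_opening(),current_contact_force())
e[2]=.13; print(line_to(e,.12,force_limit=8)); 
move_to(bw(-.03,-.0,.22),quat(bv(0,1),[0,0,-1]));command_gripper(0,20); print(current_t())
crop(snapshot("scene"),180,100,340,240,5,"pics/p2.png")
```

```text
True
slid 0.012784050908517624 [ 0.891  -0.7604 -0.1311]
True [0.4888 0.0179 0.03  ] [-1.6432 -0.2961  7.3744]
[0.4883 0.0177 0.0293] 0.05084244540480128 [-0.1367 -0.0974 -0.6855]
False
17.1333
```

View pics/p2.png

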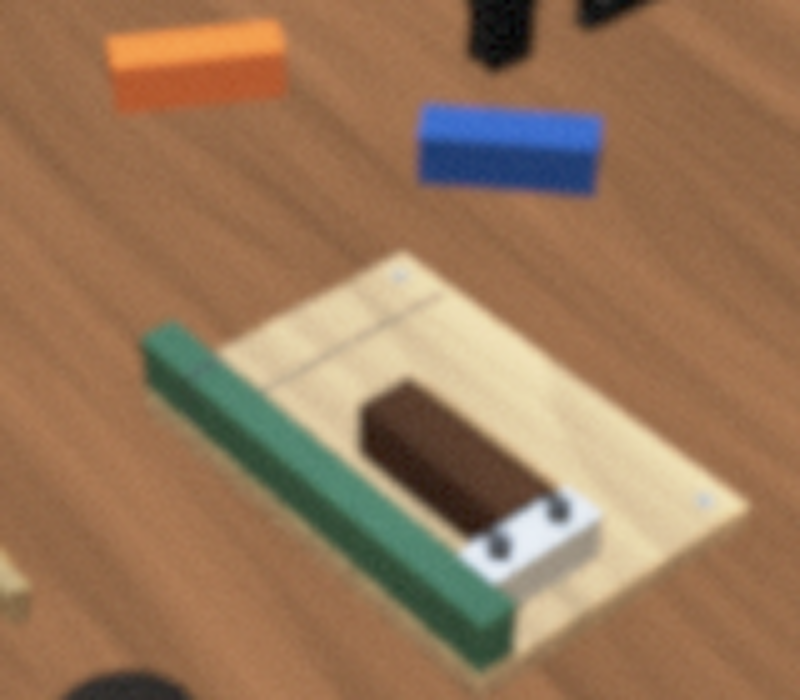

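The blank is flat on the board with its end at the stop, around (520,505) in the crop, and parallel to the fence with a gap of about 28 mm. Next I'll touch the board to find the tip height, then push the blank to the fence.

Run:
```python
from h import *
np.set_printoptions(precision=4,suppress=True)
def inb(p): c,s=np.cos(BY),np.sin(BY); d=p[:2]-BP; return np.array([c*d[0]+s*d[1],-s*d[0]+c*d[1]])
line_to(bw(-.05,.031,.10),.15); line_to(bw(-.05,.031,.045),.12); hold(.2)
print(line_to(bw(-.05,.031,.012),.03,force_limit=3),current_eef_pos(),current_contact_force(),current_opening())
z=current_eef_pos()[2]
line_to(bw(-.05,.031,z+.007),.05);hold(.2)
print(line_to(bw(.03,.031,z+.007),.03,force_limit=6),inb(current_eef_pos()),current_eef_pos(),current_contact_force(),current_t())
crop(snapshot("scene"),180,100,340,240,5,"pics/p3.png")
```

```text
True [0.4265 0.011  0.0136] [-0.0813  0.0095  3.8936] 0.0006996425714710253
True [0.0077 0.0309] [0.4843 0.0167 0.02  ] [-0.3329 -0.0895 -0.844 ] 22.225
```

View pics/p3.png

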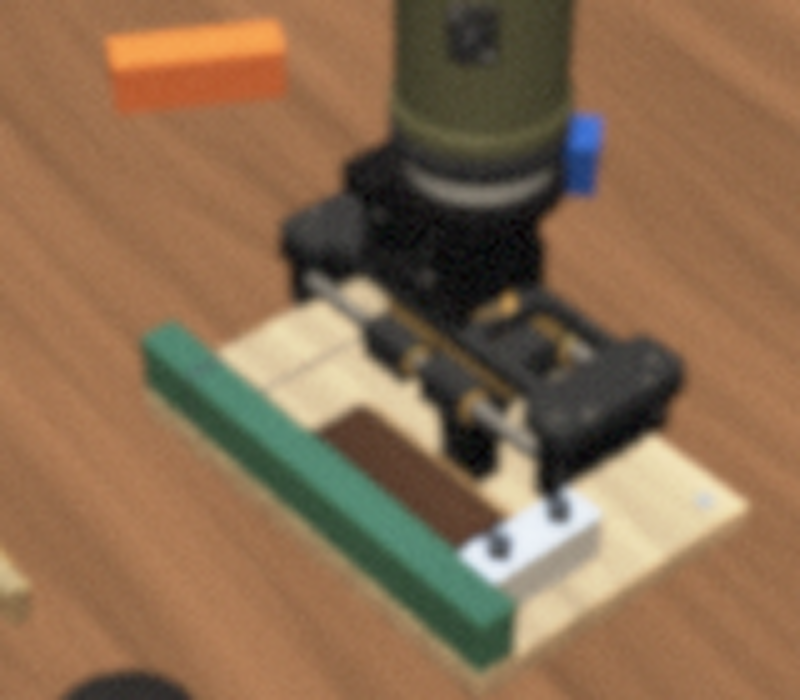

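The tips touched the board at TCP z=0.0136, so they sit about 2 mm behind the reported TCP; I'll use this measured value. The blank is now at the fence. I'll push it along to the stop, then look from above.

```bash
cat >> h.py <<'E'
def inb(p): c,s=np.cos(BY),np.sin(BY); d=np.array(p)[:2]-BP; return np.array([c*d[0]+s*d[1],-s*d[0]+c*d[1]])
E
python3 - <<'E'
from h import *
np.set_printoptions(precision=4,suppress=True)
line_to(bw(-.006,.031,.02),.1); line_to(bw(-.006,.031,.075),.15)
line_to(bw(.038,-.065,.075),.15); line_to(bw(.038,-.065,.024),.12); hold(.2)
print(line_to(bw(.038,.0,.024),.03,force_limit=5),inb(current_eef_pos()),current_contact_force(),current_t())
line_to(bw(.038,-.055,.024),.1);line_to(bw(.038,-.06,.09),.15)
q=quat(bv(0,1),[0,0,-1])
move_to([.30,-.35,.25],q)
print(current_t())
s=snapshot("scene");t=snapshot("top")
cv2.imwrite("pics/s4.png",s[:,:,::-1]);cv2.imwrite("pics/t4.png",t[:,:,::-1])
crop(s,200,145,335,240,5,"pics/p4.png");crop(t,190,160,310,250,6,"pics/p4t.png")
E
```

```text
True [ 0.038  -0.0288] [ 0.7908 -1.1932  1.4869] 25.9583
28.425
```

View pics/p4.png

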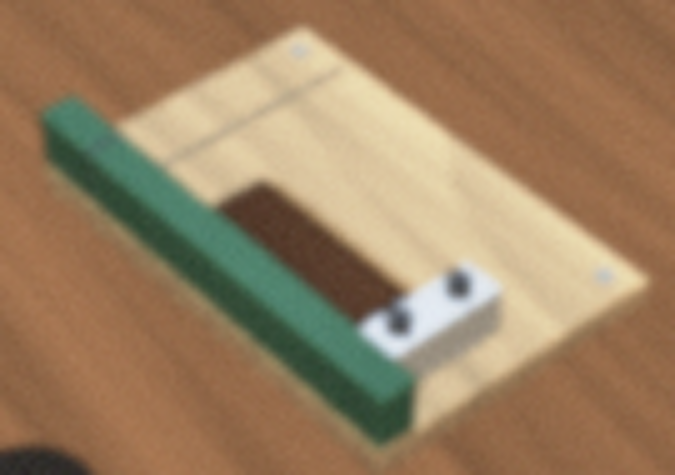

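View pics/p4t.png

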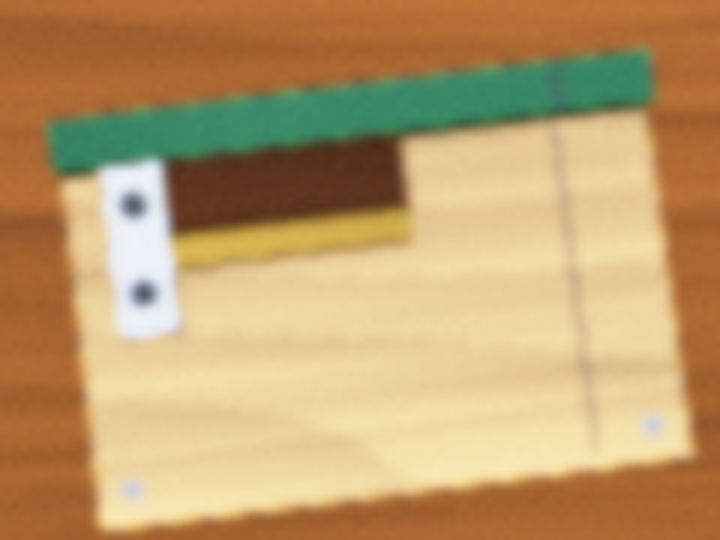

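From above, the blank sits against both the fence and the stop, bevel towards the robot: its left end is at (172,230) in the crop, and there is no visible gap along the green edge. Now for the slanting push on the bevel.

Run:
```python
from h import *
np.set_printoptions(precision=4,suppress=True)
q=quat(bv(0,1),[0,0,-1])
X,Z,Y=.014,.0396,.030
move_to(bw(X-.03,Y,Z+.05),q); line_to(bw(X-.02,Y,Z+.02),.1); hold(.3)
b=current_contact_force(); print("bias",b,current_t())
print(line_to(bw(X+.012,Y,Z-.012),.02,force_limit=6))
p=current_eef_pos(); hold(.2); print(inb(p),p[2],inb(current_eef_pos()),current_eef_pos()[2],current_contact_force()-b,current_t())
ux=bv(1,0); tx,tz=inb(p)[0],p[2]; ty=Y
for i in range(14):
    f=np.mean([current_contact_force()-b],0); fx=-f@ux; fz=f[2]; fy=f@bv(0,1)
    print(i,"in %.1f down %.1f side %.1f"%(fx,fz,fy),"t %.2f"%current_t(),tx,tz,inb(current_eef_pos()))
    if abs(fx-10)<1.2 and abs(fz-10)<1.2: break
    tx+=np.clip((10-fx)*.00006,-.0005,.0005); tz-=np.clip((10-fz)*.00006,-.0005,.0005)
    line_to(bw(tx,ty,tz),.02); hold(.15)
print(current_t())
```

```text
bias [-0.3212  0.1847  0.1208] 30.8667
True
[0.0146 0.03  ] 0.03859095081398054 [0.0146 0.03  ] 0.03860685864676695 [-1.4277 -0.0461  5.8037] 32.4917
0 in 1.4 down 5.8 side 0.1 t 32.49 0.014627660826976844 0.03859095081398054 [0.0146 0.03  ]
1 in 3.4 down 4.7 side -0.5 t 32.89 0.015127660826976844 0.03833917254230223 [0.0148 0.03  ]
2 in 4.8 down 8.1 side -0.1 t 33.29 0.015526083366509964 0.03802101368100839 [0.0149 0.03  ]
3 in 5.5 down 9.9 side -1.0 t 33.69 0.015838775083556907 0.037904550608698795 [0.0149 0.03  ]
4 in 5.1 down 10.5 side 0.1 t 34.09 0.01611103551556797 0.0378979162643678 [0.0149 0.03  ]
5 in 6.4 down 11.0 side -0.2 t 34.49 0.016406039291122457 0.03792557153098004 [0.015 0.03 ]
6 in 7.7 down 10.8 side 0.2 t 34.89 0.016620435823174837 0.03798604002059711 [0.015 0.03 ]
7 in 7.8 down 11.9 side 0.1 t 35.29 0.01675872664352116 0.03803141585584978 [0.015 0.03 ]
8 in 7.0 down 11.1 side 1.0 t 35.69 0.016893032083299325 0.03814251590311567 [0.015 0.03 ]
9 in 6.9 down 11.6 side -0.3 t 36.09 0.017072289028763444 0.038206286366376366 [0.015 0.03 ]
10 in 7.2 down 9.8 side 0.3 t 36.49 0.01725912184971428 0.03830053584899316 [0.015 0.03 ]
11 in 7.6 down 10.7 side 0.1 t 36.89 0.017427501136594286 0.03829002694314917 [0.015 0.03 ]
12 in 9.4 down 11.4 side -0.3 t 37.29 0.0175737319933001 0.03833207021123411 [0.015 0.03 ]
13 in 8.2 down 11.2 side 1.4 t 37.69 0.017610186562454007 0.03841876023114685 [0.015 0.03 ]
38.0917
```

Run:
```python
from h import *
np.set_printoptions(precision=4,suppress=True)
b=np.array([-.3212,.1847,.1208]); ux=bv(1,0)
def avg(n=10):
    F=[]
    for _ in range(n): F.append(current_contact_force()-b); hold(.05)
    F=np.array(F); return -F.mean(0)@ux,F.mean(0)[2],F.std(0)
print(avg())
line_to(bw(.0183,.03,.0386),.01); hold(.3); print(avg(),inb(current_eef_pos()),current_eef_pos()[2],current_t())
s=snapshot("scene");cv2.imwrite("pics/s5.png",s[:,:,::-1]);crop(s,180,100,340,240,5,"pics/p5.png")
t=snapshot("top");cv2.imwrite("pics/t5.png",t[:,:,::-1])
```

```text
(np.float64(8.207567078649788), np.float64(10.549788848830044), array([0.2843, 0.6446, 0.4169]))
(np.float64(9.538359705875674), np.float64(11.335065976210773), array([0.5985, 0.5021, 0.6501])) [0.0151 0.03  ] 0.03844069801524343 39.6417
```

View pics/p5.png

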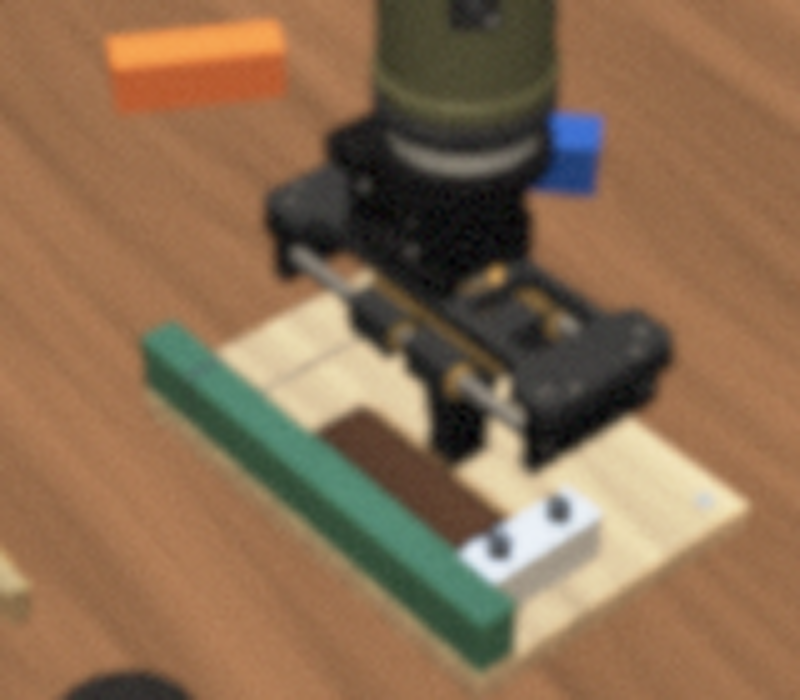

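View pics/t5.png

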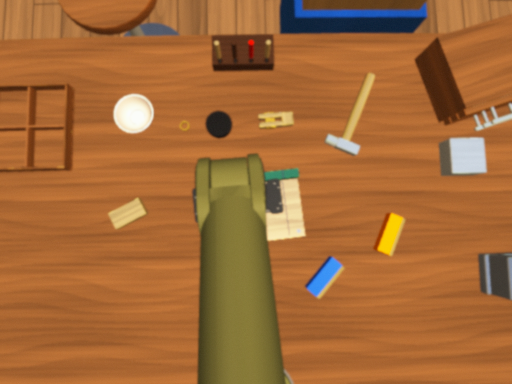

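The blank is still seated and everything else is where it started. The push is steady at about 9.5 N towards the fence and 11.3 N down, so I'm handing in.

Run:
```python
from plant import *
sign_off()
```

```text
the job is handed in; nothing more can be done
```

The walnut blank lies flat on the sawing board, bevel towards the robot, and I handed the job in at about 39.7 s with the fingertips still pressing it. I set it down in front of the fence, pushed it square to the fence, then along to the stop. I finished with the slanting push on the bevel from closed fingertips. The tool stayed vertical, because tilting it 45° or 30° was out of reach.

**Last checks**
- **Push:** the averaged wrist force was about 9.5 N towards the fence and 11.3 N down, varying by about 0.6 N. The forces on the fence and board themselves were not measured; I take them from the wrist force.
- **Position:** in a top picture taken before the final push, I saw no gap at the fence or the stop. During the push the arm hid the blank from above, but the scene picture showed it unchanged. I did not re-measure its pose in numbers.
- **Other things:** the final top picture showed the offcut, tin, dish, clamp, hammer and ring where they were at the start.

**What disagreed**
- **Fingertips:** they are not 22 mm ahead of the TCP as stated. Touching the board put them about 2 mm behind it, and I used that value.
- **Board pose:** my estimates from the two cameras differed by about 2.6 mm and 0.007 rad, so I relied on force-limited contact to seat the blank.

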